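# Open the combination padlock in the bench fixture and hold it up

## Task

The spray shop's combination padlock lies clamped in the slide-jaw fixture on the bench. Turn its dial clockwise, click by click, until the pointer stands between the two pips at the shackle and the dial rests in that notch, then pull the shackle fully open; after that slide the jaw back off the lock, lift the lock out and finish holding it still in the gripper, dial upwards and level, shackle still open, the whole lock at least 15 cm above the bench. Do not knock over or push away the paint can, the cup or the spanner.

Things in the scene. Friction and masses are not known exactly. Their poses are not given: they have to be found in the camera images.
- lock: Brass combination padlock lying on its back in the fixture: body 56 (x) x 68 (y) x 30 (z) mm, about 0.45 kg in all, weight centred within 15 mm of the dial's axis, so the dial's bar can lift it level. Origin at the centre of the underside (20 mm above the bench at first). z up, out of the dial face; -x points to the shackle. Two raised pips 11 mm apart sit on top at the middle of the shackle edge.
- dial (a joint): Angle of the lock's dial (rad), counter-clockwise from above; 0 = pointer between the pips, towards the shackle: the opening notch. A spring plunger clicks it into a notch every 0.524 rad (30 degrees); 0.06 to 0.1 N m takes it over a click. Starts near 0.52, 1.05 or 1.57: 1 to 3 clicks counter-clockwise of 0. Turns 2.6 either way. The shackle is free only within about 0.14 of 0.
- dial_grip (a point): Grip point on the dial's axis, 52 mm above the lock's underside (72 above the bench at first). The dial is a black disc, 44 mm diameter, top 36 mm above the underside, with an upright bar on it, 36 mm long, 10 mm thick, top 62 mm above the underside. The point turns with the dial: x along the bar, -x the pointer end (light rib), z up.
- shackle (a joint): How far the shackle is drawn out of the lock (m): 0 = shut, 0.018 = fully open (end stop). Slides along the lock's -x, stays where it is left (2 N friction). Blocked after about 1 mm unless the dial is in its opening notch.
- shackle_bar (a point): Middle of the shackle's straight cross bar: steel, 9 mm round, along the lock's y, 15 mm above the lock's underside (35 above the bench at first). Shut, it is 72 mm from the lock's centre, with 39 mm clear between bar and body and 37 mm clear between the two legs; only the bench lies below it. Axes as the lock.
- fixture: Aluminium fixture fixed to the bench, base 68 x 176 mm, 20 mm high; origin on the bench below the lock's centre, axes as the lock. The lock sits with 1 to 2 mm play between a fixed jaw (-y, top 46 mm), rear stop (+x, top 42), two front corner stops (-x, outside the shackle legs, top 45) and the sliding jaw (+y), whose lip reaches 8 mm over the lock's edge and bars lifting until slid back.
- jaw (a joint): Travel of the sliding jaw (m): 0 = closed, lip over the lock; grows as it slides away along the fixture's +y, end stop at 0.028. 3 N friction, stays where it is left. The lip is clear of the lock from 0.010 on.
- jaw_post (a point): Finger post on top of the sliding jaw, moving with it: steel block 30 (x) x 12 (y) mm, top 84 mm above the bench; the jaw's top around it is 50 to 56 mm above the bench. This point is on its centre line, 8 mm below its top, 72 mm to +y of the lock's centre when closed. Axes as the fixture.
- paint_can: Closed steel paint tin, 84 mm diameter, 100 mm high, standing to the left. Bystander. Origin at the centre of its underside.
- mixing_cup: White plastic mixing cup, 72 mm across the rim, 85 mm high, standing to the right. Bystander. Origin at the centre of its underside.
- spanner: Steel spanner, 180 mm long, lying on the bench to the right. Bystander. Origin under its middle.
Not all that is in view belongs to the job. What is shaped like the lock but blue, purple or red is not meant.

How it is judged:
By the outcome, as a careful person would: the job done as asked, in the order asked, and still so for the second after the job is handed in, while the arm keeps its last pose, push and grip.
It also fails if it takes over 61 s, if anything falls off the work surface, if the arm or the gripper's body presses on something with over 40 N, if the wrist force passes 120 N, or if a joint passes its speed limit or range.

## Robot

A 6-joint arm with a two-finger parallel gripper is mounted at the origin on the work surface. World frame = base frame: x ahead of the robot, y to its left, z up, the work surface at z = 0. Lengths are in m, angles in rad, forces in N, time in s.
With the tool pointing down it reaches from about 0.325 to 0.875 m from the base axis. Payload 4.4 kg.
Tool frame: the origin (TCP) lies at the very end of the fingers, on their centre line; the grasp point (between the pads) lies 19 mm behind it; z points along the fingers, y is the line along which they close (so a half turn about z gives the same grasp; the last joint's range is limited). The gripper opens to 85 mm and grips with 20 to 120 N. Pads are 22 mm wide; open, the fingers measure 114 mm over their backs; the gripper's body (76 mm by 85 mm) begins 54 mm behind the grasp point. The pads swing forward as they close: fully open they stand 13 mm farther back than shut.
Start: joints at [-1.468, 0.207, 1.542, -0, 1.393, -0.15], TCP at [0.144, -0.557, 0.206] pointing down, gripper open.
Joint ranges: [-2.73, 2.73], [-0.86, 2.22], [0.23, 2.46], [-1.11, 4.25], [0.08, 2.63], [-2.82, 2.82]. Speed limits (rad/s): [2.79, 2.79, 3.14, 3.14, 3.14, 3.14].

## Interface

Orientations are given as a unit quaternion [w, x, y, z].
In Python, from plant import ctrl gives the robot as it stands.
- The arm moves only by the tool play_rows, never from a script. Its argument "plan" is one flat list of numbers, 7 for each row, row after row: the shift along the tool's x, y, z in m, then the turn, a rotation vector about the tool's x, y, z in rad, then the closure, from 0 (fully open) to 1 (shut). In form: [x, y, z, wx, wy, wz, grip, x, y, z, wx, wy, wz, grip, ...]. A call has 1 to 5 rows; each row shifts and turns the commanded pose from where the row before left it, along the tool's axes as they then stand; what a row does not reach is not made up. A row lasts 1/12 s, in which the tool goes at most 41.7 mm and 7.16 degrees, less where a joint would pass 70% of its speed; a pose out of reach is approached as far as the arm can. A call with a gripper value outside its range is refused whole. The fingers move at their own pace and stop on an object; "force" is the grip in N (left out, the last holds). Time passes only in rows, so rows that do not move let the fingers close. It gives the time, the measured TCP pose, the force, the opening and the grip force at its end, in the units of the state.
- ctrl.get_state(): the state, without advancing time (a new reading comes with each control period).
- ctrl.read_camera(name): name is "scene" or "top"; returns the picture (480x640x3 uint8, red, green, blue); there is no depth.
- ctrl.camera_model(name): a dict with "K" (3x3 intrinsics, pixels), "R" (3x3) and "t" (3): a world point X has camera coordinates R X + t. Camera axes: x right, y down, z forward; pixel columns grow to the right and rows downward; lengths in m; the calibration is good to about 2 mm. A picture is of the moment at which its call begins. camera_model takes no time and is no camera call.
- ctrl.finish_job(): hands the job in; it is judged then, once.
The state is a dict: "t": time; "joints": joint angles; "qd": joint speeds; "joint_torque": joint torques, N m; "position": TCP position; "eef_rot": TCP orientation; "contact_force": force on the tool from outside, world axes, zero at the start; "ft_torque": the same for the moment, N m; "width": opening from 0.0 (shut) to 1.0 (fully open); "grasp_force": force on a finger pad.
Only numpy, scipy, OpenCV 4.12 (cv2) and the standard library are available. Lean on these libraries where they do the work, as an engineer would, in place of code of your own. Each camera call takes 0.05 s, during which the arm holds its last target. There are 200 camera calls.

## Working session

There is one attempt and no reset: what is moved stays moved. The work goes in short steps, Python scripts to look and compute and a tool call to move; the robot and the scene stay as the last step left them, time stands still between calls to the robot, and variables do not carry over. Pictures are saved under pics/ and viewed, at most 10 in all, crops included, and the job is handed in when it is done.

Besides the shell and the picture viewer there is one more tool, called after "Request:" as name(argument=value, ...) on one line, values as JSON. play_rows: Moves the arm, as the interface text tells. Its arguments: {"type":"object","properties":{"plan":{"type":"array","items":{"type":"number"}},"force":{"type":"number"}},"required":["plan"]}

```bash
mkdir -p pics; ls
python3 - <<'E'
from plant import ctrl
import cv2
for n in("top","scene"):
    im=ctrl.read_camera(n); cv2.imwrite(f"pics/{n}0.png",im[:,:,::-1]); m=ctrl.camera_model(n); print(n,m)
print(ctrl.get_state())
E
```

```text
pics
top {'K': array([[446.24965814,   0.        , 317.76384061],
       [  0.        , 446.24965814, 242.4286871 ],
       [  0.        ,   0.        ,   1.        ]]), 'R': array([[ 0.00890507, -0.99986266, -0.01397712],
       [-0.99578753, -0.00759143, -0.09137598],
       [ 0.09125733,  0.01473195, -0.99571837]]), 't': array([0.02640283, 0.51938148, 1.10197486])}
scene {'K': array([[569.58222159,   0.        , 314.25062522],
       [  0.        , 569.58222159, 241.22027005],
       [  0.        ,   0.        ,   1.        ]]), 'R': array([[ 0.18412092,  0.98270929, -0.01954335],
       [ 0.68510016, -0.14256738, -0.71436148],
       [-0.7047959 ,  0.11813974, -0.69950392]]), 't': array([-0.10097878, -0.28604485,  1.5938483 ])}
{'t': 0.1, 'joints': array([-1.46750962e+00,  2.07359069e-01,  1.54282166e+00,  1.57012959e-05,
        1.39349707e+00, -1.50504206e-01]), 'qd': array([ 0.00059989, -0.00094913, -0.00222979, -0.00013035, -0.00114631,
       -0.00147846]), 'joint_torque': array([-8.98549570e-05, -3.84091365e+01, -2.92547965e+01, -1.77632760e-04,
        4.82470947e-03, -5.50388194e-06]), 'position': array([ 0.14428332, -0.55584246,  0.20522313]), 'eef_rot': array([-1.04210127e-03,  9.91959207e-01,  1.26553726e-01,  3.23355630e-05]), 'contact_force': array([-0.21084727,  0.40882032,  0.07692303]), 'ft_torque': array([ 0.00172893, -0.03921947, -0.03835271]), 'grasp_force': 0.0, 'width': 0.9968403617659071}
```

View pics/top0.png

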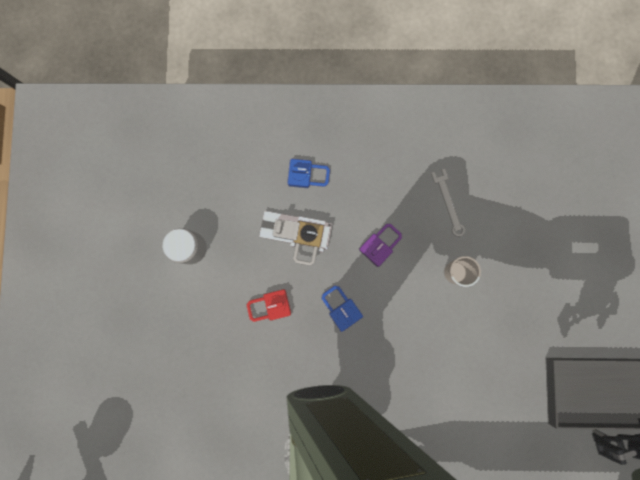

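View pics/scene0.png

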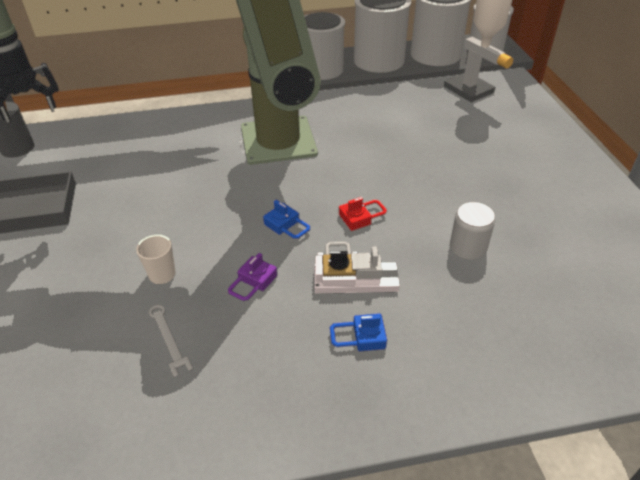

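The lock (brass) is in the top view at about (310,234). The shackle is at about (305,258), towards the robot, and the jaw post is to its left at about (283,227). I'll zoom in on both views.

Run:
```python
import cv2,numpy as np
a=cv2.imread("pics/top0.png")[200:272,252:342]; b=cv2.imread("pics/scene0.png")[232:300,308:408]
a=cv2.resize(a,None,fx=6,fy=6,interpolation=cv2.INTER_CUBIC);b=cv2.resize(b,None,fx=6,fy=6,interpolation=cv2.INTER_CUBIC)
cv2.imwrite("pics/c1.png",a);cv2.imwrite("pics/c2.png",b)
```

```text
(no output)
```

View pics/c1.png

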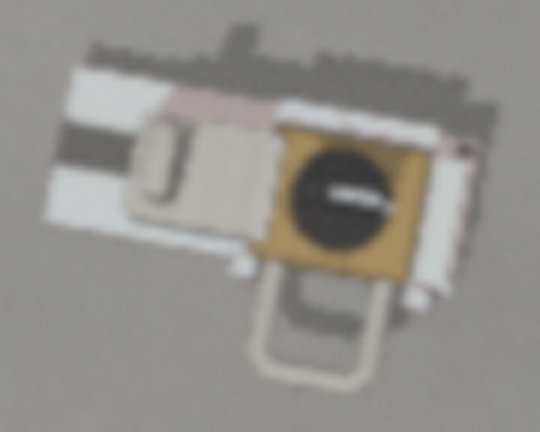

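View pics/c2.png

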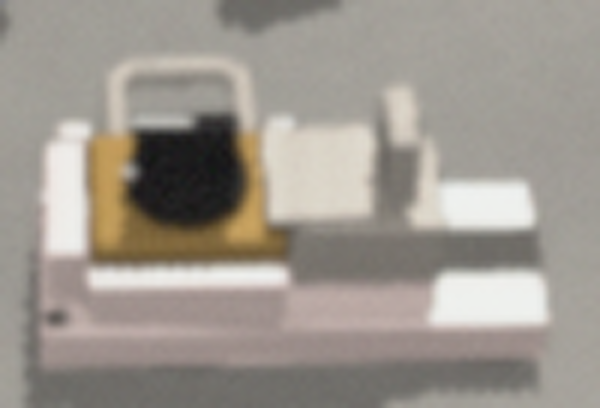

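Both crops show the pointer rib towards the lock's -y, so the dial is about 1.57 (3 clicks). The lock yaw is about -0.17 rad. Next I'll fit the fixture pose from the visible features in both views.

```bash
cat > h.py <<'E'
import numpy as np
from plant import ctrl
def proj(n,X):
    m=ctrl.camera_model(n); c=np.asarray(X)@m["R"].T+m["t"]; p=c@m["K"].T; return p[:,:2]/p[:,2:]
def R(a): return np.array([[np.cos(a),-np.sin(a)],[np.sin(a),np.cos(a)]])
E
cat > fit.py <<'E'
from h import *
from scipy.optimize import least_squares
import cv2
# local x,y,z mm, crop px
T=[((-28,-34,50),(411,279)),((28,-34,50),(433,150)),((-76.5,0,35),(310,388)),((0,72,84),(155,160)),((0,0,56),(342,200)),((34,88+1e6,20),(75,68)),]
T=T[:5]
S=[((-28,-34,50),(90,138)),((28,-34,50),(92,257)),((-72,0,35),(182,65)),((0,72,84),(400,101))]
LT=np.array([t[0] for t in T])/1e3;PT=(np.array([t[1] for t in T])-2.5)/6+[252,200]
LS=np.array([t[0] for t in S])/1e3;PS=(np.array([t[1] for t in S])-2.5)/6+[308,232]
def W(L,p):
    w=np.array(L,float); w[:,:2]=w[:,:2]@R(p[2]).T+p[:2]; return w
def f(p,k=3): 
    a=(proj("top",W(LT,p))-PT).ravel();b=(proj("scene",W(LS,p))-PS).ravel()
    return a if k==1 else b if k==2 else np.r_[a,b]
for k in(1,2,3):
    r=least_squares(f,[.5,0,-.17],args=(k,),loss="soft_l1"); print(k,r.x.round(4)); 
p=r.x; print(f(p).reshape(-1,2).round(1).tolist())
# overlay
im=cv2.resize(cv2.imread("pics/top0.png")[200:272,252:342],None,fx=6,fy=6,interpolation=cv2.INTER_CUBIC)
im2=cv2.resize(cv2.imread("pics/scene0.png")[232:300,308:408],None,fx=6,fy=6,interpolation=cv2.INTER_CUBIC)
def box(x0,x1,y0,y1,z): return np.array([(x0,y0,z),(x1,y0,z),(x1,y1,z),(x0,y1,z)])/1e3
t=np.linspace(0,6.28,40)
P=[(box(-28,28,-34,26,50),(0,0,255)),(box(-15,15,66,78,84),(0,255,0)),(box(-5,5,-18,18,82),(255,0,0)),(np.c_[22*np.cos(t),22*np.sin(t),56+0*t]/1e3,(255,255,0)),(box(-76.5,-67.5,-23,23,35),(255,0,255))]
for b,c in P:
    for I,n,o in((im,"top",(252,200)),(im2,"scene",(308,232))):
        cv2.polylines(I,[((proj(n,W(b,p))-o)*6+2.5).astype(int)],True,c,1)
o=np.zeros((600,600,3),np.uint8);o=cv2.resize(np.vstack([np.pad(im,((0,0),(0,60),(0,0))),im2]),None,fx=.7,fy=.7);cv2.imwrite("pics/ov.png",o)
E
python3 fit.py
```

```text
1 [ 0.5397  0.054  -0.1603]
2 [ 0.5457  0.0543 -0.1447]
3 [ 0.5411  0.0544 -0.1592]
[[-0.3, -0.1], [-0.2, -0.9], [-0.2, -0.9], [0.6, -0.2], [-0.6, -0.6], [-0.5, -2.6], [0.1, -2.9], [-1.0, -0.5], [0.1, -0.1]]
```

View pics/ov.png

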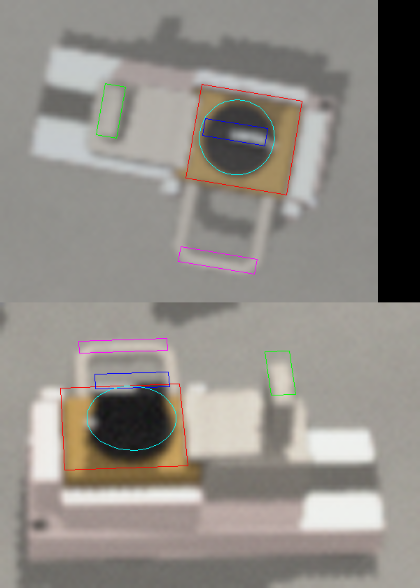

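The overlay agrees in both views, apart from the scene rows I picked too low on the brass front face. I'll use lock x = 0.540, y = 0.054, yaw = -0.16. Its dial is 3 clicks off, since the rib lies along lock -y.

```bash
cat >> h.py <<'E'
from scipy.spatial.transform import Rotation as Ro
P=np.array([.5402,.0543]);A=-.16
def to(lx,ly,z,close=None):
    """lock-frame target (mm) of TCP; closing direction angle rel. lock x (deg). Prints tool-frame shift (current axes), turn"""
    s=ctrl.get_state(); r=Ro.from_quat(np.roll(s["eef_rot"],-1)); w=np.r_[R(A)@[lx/1e3,ly/1e3]+P,z/1e3]
    print("t",round(s["t"],2),"shift mm",(r.inv().apply(w-s["position"])*1e3).round(1))
    l=R(-A)@(s["position"][:2]-P)*1e3; print("lock-frame now",l.round(1),"z",(s["position"][2]*1e3).round(1),"F",s["contact_force"].round(1),"M",s["ft_torque"].round(3),"w",round(s["width"]*85,1),"gf",round(s["grasp_force"],1),"q",s["joints"].round(2))
    if close is not None:
        a=A+np.radians(close); y=np.r_[np.cos(a),np.sin(a),0]; z=np.r_[0,0,-1]; t=Ro.from_matrix(np.c_[np.cross(y,z),y,z])
        print("turn",(r.inv()*t).as_rotvec().round(4))
E
python3 -c "
from h import *
to(0,0,205,0)"
```

```text
t 0.1 shift mm [ 536.4 -491.2    1.4]
lock-frame now [-293.7 -665.4] z 205.2 F [-0.2  0.4  0.1] M [ 0.002 -0.039 -0.038] w 84.7 gf 0.0 q [-1.47  0.21  1.54  0.    1.39 -0.15]
turn [-0.0016 -0.0015 -1.157 ]
```

Request:
play_rows(plan=[0.0268,-0.0246,0,0,0,0,0.5,0.0268,-0.0246,0,0,0,0,0.5,0.0268,-0.0246,0,0,0,0,0.5,0.0268,-0.0246,0,0,0,0,0.5,0.0268,-0.0246,0,0,0,0,0.5])

```text
t: 0.52
position: [0.2436, -0.402, 0.2056]
eef_rot: [-0.001, 0.992, 0.126, -0.0]
contact_force: [0.6, -0.5, -0.2]
width: 0.503
grasp_force: 0.0
```

Request:
play_rows(plan=[0.0268,-0.0246,0,0,0,0,0.5,0.0268,-0.0246,0,0,0,0,0.5,0.0268,-0.0246,0,0,0,0,0.5,0.0268,-0.0246,0,0,0,0,0.5,0.0268,-0.0246,0,0,0,0,0.5])

```text
t: 0.93
position: [0.3423, -0.2493, 0.206]
eef_rot: [-0.0, 0.992, 0.126, -0.0]
contact_force: [0.2, -0.2, 0.1]
width: 0.5
grasp_force: 0.0
```

Request:
play_rows(plan=[0.0268,-0.0246,0,0,0,0,0.5,0.0268,-0.0246,0,0,0,0,0.5,0.0268,-0.0246,0,0,0,0,0.5,0.0268,-0.0246,0,0,0,0,0.5,0.0268,-0.0246,0,0,0,0,0.5])

```text
t: 1.35
position: [0.4412, -0.0966, 0.206]
eef_rot: [-0.0, 0.992, 0.127, -0.0]
contact_force: [1.5, -0.6, -0.4]
width: 0.503
grasp_force: 0.0
```

Request:
play_rows(plan=[0.0268,-0.0246,0,0,0,0,0.5,0.0268,-0.0246,0,0,0,0,0.5,0.0268,-0.0246,0,0,0,0,0.5,0.0268,-0.0246,0,0,0,0,0.5,0.0268,-0.0246,0,0,0,0,0.5])

```text
t: 1.77
position: [0.5399, 0.0561, 0.2057]
eef_rot: [-0.0, 0.992, 0.127, -0.0]
contact_force: [1.3, 0.0, 0.2]
width: 0.496
grasp_force: 0.0
```

Request:
play_rows(plan=[0,0,0,0,0,-0.1157,0.5,0,0,0,0,0,-0.1157,0.5,0,0,0,0,0,-0.1157,0.5,0,0,0,0,0,-0.1157,0.5,0,0,0,0,0,-0.1157,0.5])

```text
t: 2.18
position: [0.5392, 0.0545, 0.2055]
eef_rot: [-0.0, 0.913, 0.407, -0.001]
contact_force: [-0.2, 0.5, 0.5]
width: 0.498
grasp_force: 0.0
```

Request:
play_rows(plan=[0,0,0,0,0,-0.1157,0.5,0,0,0,0,0,-0.1157,0.5,0,0,0,0,0,-0.1157,0.5,0,0,0,0,0,-0.1157,0.5,0,0,0,0,0,-0.1157,0.5])

```text
t: 2.6
position: [0.5392, 0.0543, 0.2056]
eef_rot: [-0.0, 0.759, 0.651, -0.0]
contact_force: [-0.5, 0.5, 0.2]
width: 0.499
grasp_force: 0.0
```

```bash
python3 -c "
from h import *
to(0,0,110,0)"
```

```text
t 2.6 shift mm [ 0.2  1.1 95.6]
lock-frame now [-1.  -0.2] z 205.6 F [-0.5  0.5  0.2] M [-0.009 -0.017 -0.004] w 42.4 gf 0.0 q [-0.06  0.14  1.62  0.    1.38  0.09]
turn [-0.0013  0.0001  0.0057]
```

Request:
play_rows(plan=[0,0.001,0.035,0,0,0,0.5,0,0,0.035,0,0,0,0.5,0,0,0.03,0,0,0,0.5,0,0,0.025,0,0,0,0.5,0,0,0.02,0,0,0,0.5], force=30)

```text
t: 3.02
position: [0.5384, 0.0542, 0.0582]
eef_rot: [-0.002, 0.761, 0.648, -0.002]
contact_force: [0.1, 0.6, 0.5]
width: 0.498
grasp_force: 0.0
```

Request:
play_rows(plan=[0,0,0,0,0,0,0.6,0,0,0,0,0,0,0.7,0,0,0,0,0,0,1,0,0,0,0,0,0,1,0,0,0,0,0,0,1], force=30)

```text
t: 3.43
position: [0.5424, 0.054, 0.0633]
eef_rot: [0.001, 0.761, 0.648, 0.001]
contact_force: [-0.3, 0.5, 0.4]
width: 0.004
grasp_force: 0.0
```

Request:
play_rows(plan=[0,0,0,0,0,0,1,0,0,0,0,0,0,1,0,0,0,0,0,0,1])

```text
t: 3.68
position: [0.5411, 0.0541, 0.0619]
eef_rot: [0.0, 0.761, 0.648, 0.0]
contact_force: [-0.4, -0.0, -0.3]
width: -0.0
grasp_force: 0.0
```

```bash
python3 -c "
from h import *
to(0,0,60,0)"
```

```text
t 3.68 shift mm [ 0.1 -0.9  1.9]
lock-frame now [ 0.9 -0.1] z 61.9 F [-0.4 -0.  -0.3] M [ 0.026  0.026 -0.02 ] w -0.0 gf 0.0 q [-0.06  0.3   1.75  0.    1.09  0.1 ]
turn [ 0.0011 -0.0001  0.    ]
```

The fingers closed on nothing, so I need to look.

Run:
```python
from h import *
import cv2
o=[]
for n,(x,y) in(("top",(252,190)),("scene",(290,200))):
    im=ctrl.read_camera(n)[:,:,::-1].copy(); cv2.imwrite(f"pics/{n}1.png",im)
    p=proj(n,[ctrl.get_state()["position"]]);print(n,p)
    o.append(cv2.resize(im[y:y+100,x:x+130],None,fx=4.5,fy=4.5)[:, :585])
cv2.imwrite("pics/v1.png",cv2.resize(np.vstack(o),None,fx=.66,fy=.66))
```

```text
top [[308.0666289  232.09856311]]
scene [[338.71047183 257.08886753]]
```

View pics/v1.png

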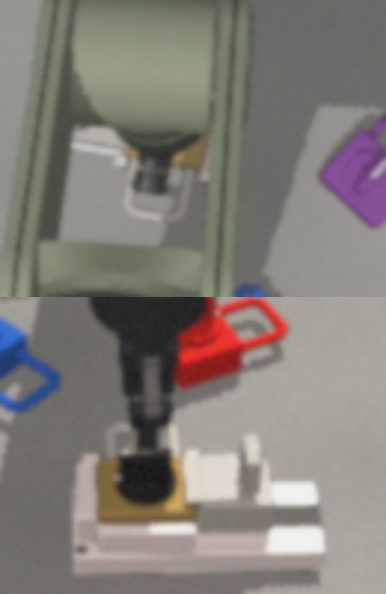

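The fingers look to be about 40 mm towards the robot from where the TCP projects, in both views. I'll check projections against the start images and look larger.

Run:
```python
from h import *
import cv2
for n in("top","scene"): print(n,"start tcp",proj(n,[[.1443,-.5558,.2052],[.1443,-.5558,.278]]).round(1).tolist(),"now tcp,+35,+73mm",proj(n,[[.541,.054,.062],[.541,.054,.097],[.541,.054,.135]]).round(1).tolist())
o=[]
for n,(x,y) in(("top",(272,200)),("scene",(300,200))):
    im=cv2.imread(f"pics/{n}1.png")[y:y+80,x:x+80]
    im=cv2.convertScaleAbs(cv2.resize(im,(400,400),interpolation=cv2.INTER_CUBIC),alpha=1.8,beta=20); o.append(im)
    
cv2.imwrite("pics/v2.png",np.hstack(o))
```

```text
top start tcp [[604.8, 421.0], [629.3, 433.0]] now tcp,+35,+73mm [[308.1, 232.0], [307.6, 230.3], [307.0, 228.4]]
scene start tcp [[36.9, 128.2], [24.8, 99.5]] now tcp,+35,+73mm [[338.7, 257.0], [338.9, 245.0], [339.1, 231.3]]
```

View pics/v2.png

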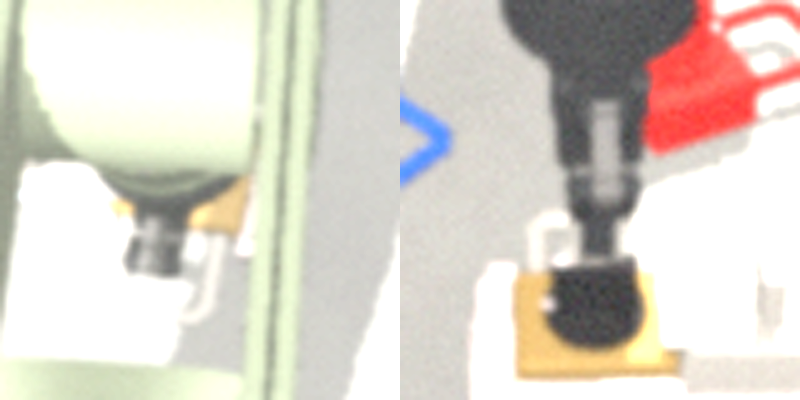

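In both views the gripper is roughly 40 mm towards the robot from its reported position, beside the bar. I'll raise the closed fingers clear and measure the offset.

Request:
play_rows(plan=[0,0,-0.03,0,0,0,1,0,0,-0.03,0,0,0,1,0,0,0,0,0,0,1,0,0,0,0,0,0,1])

```text
t: 4.12
position: [0.5428, 0.0539, 0.1238]
eef_rot: [0.002, 0.761, 0.648, 0.002]
contact_force: [-0.3, 0.1, 0.1]
width: 0.004
grasp_force: 0.0
```

Run:
```python
from h import *
import cv2
s=ctrl.get_state()["position"];print(s)
ims=[]
for n,c,nm,pt in(("top",0,"top2",s),("scene",0,"scene2",s),("top",1,"top0",[.1443,-.5558,.2052]),("scene",1,"scene0",[.1443,-.5558,.2052])):
    if c==0: cv2.imwrite(f"pics/{nm}.png",ctrl.read_camera(n)[:,:,::-1])
    im=cv2.imread(f"pics/{nm}.png"); pt=np.array(pt)
    p=proj(n,[pt,pt+[0,0,.073]]); x,y=(int(np.clip(v-35,0,m-70)) for v,m in zip(p[0],(640,480)))
    print(nm,"origin",x,y,p.round(1).tolist())
    I=cv2.convertScaleAbs(cv2.resize(im[y:y+70,x:x+70],(280,280),interpolation=cv2.INTER_CUBIC),alpha=1.6)
    for q in p: cv2.drawMarker(I,tuple(((q-[x,y])*4).astype(int)),(0,0,255),cv2.MARKER_CROSS,10,1)
    ims.append(I)
cv2.imwrite("pics/v3.png",np.vstack([np.hstack(ims[:2]),np.hstack(ims[2:])]))
```

```text
[0.54277788 0.0539402  0.12376375]
top2 origin 272 193 [[307.2, 228.2], [305.9, 224.0]]
scene2 origin 304 201 [[339.2, 236.0], [339.6, 208.3]]
top0 origin 569 385 [[604.8, 421.0], [629.4, 433.0]]
scene0 origin 1 93 [[36.9, 128.2], [24.8, 99.4]]
```

View pics/v3.png

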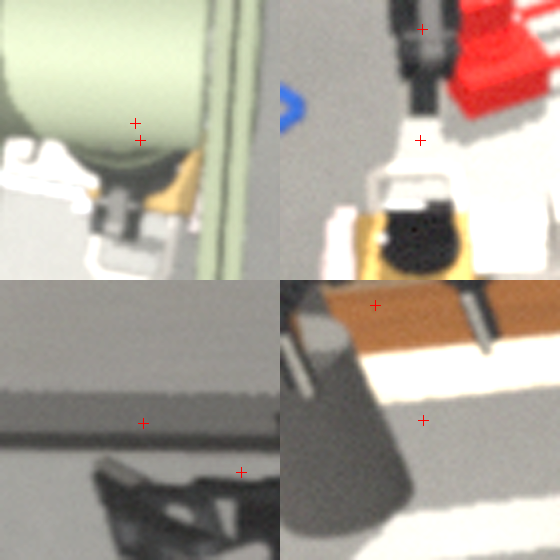

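Run:
```python
from h import *
from scipy.optimize import least_squares
def tri(a,b):
    r=least_squares(lambda X:np.r_[proj("top",[X])[0]-a,proj("scene",[X])[0]-b],[.5,0,.1]);return r.x.round(4),r.fun.round(1)
a=.254-np.pi/2
e=np.array([.1443,-.5558,.2052+.013])-.05*np.r_[np.cos(a),np.sin(a),0]
print("start",tri((594,432),(53,110.5)),"expected",e.round(4))
for row in(245,248,251): print("now",tri((302.5,row),(340,229.8)),"expected .5428 .0539 .1238")
# if z trusted: scene only
for z in(.1238,.14,.15): print(z,least_squares(lambda q:proj("scene",[[*q,z]])[0]-[340,229.8],[.5,0]).x.round(4))
```

```text
start (array([ 0.1329, -0.5127,  0.2387]), array([-0.5,  0. , -0.6, -0.2])) expected [ 0.1317 -0.5074  0.2182]
now (array([0.5054, 0.0646, 0.1043]), array([ 0.3,  0. ,  0.2, -0. ])) expected .5428 .0539 .1238
now (array([0.4989, 0.0655, 0.0981]), array([-0., -0., -0.,  0.])) expected .5428 .0539 .1238
now (array([0.4924, 0.0664, 0.0919]), array([-0.3, -0.1, -0.3,  0. ])) expected .5428 .0539 .1238
0.1238 [0.5255 0.0594]
0.14 [0.5423 0.0555]
0.15 [0.5526 0.0531]
```

Correction after triangulating. The lateral position agrees with the report to a few mm, but the true fingertip is about 20 mm higher than the reported z. The fingers therefore closed just above the bar (top at 82). I'll open, go to reported z of about 52 (safe under either reading), and close.

Request:
play_rows(plan=[0,-0.0009,0,0,0,0,0.5,0,0,0,0,0,0,0.5,0,0,0.03,0,0,0,0.5,0,0,0.03,0,0,0,0.5,0,0,0.01,0,0,0,0.5], force=30)

```text
t: 4.63
position: [0.5354, 0.0544, 0.0464]
eef_rot: [-0.003, 0.761, 0.648, -0.003]
contact_force: [-0.2, -0.1, -0.9]
width: 0.503
grasp_force: 0.0
```

Request:
play_rows(plan=[0,0,0,0,0,0,0.5,0,0,0,0,0,0,0.7,0,0,0,0,0,0,1,0,0,0,0,0,0,1,0,0,0,0,0,0,1])

```text
t: 5.05
position: [0.5418, 0.0541, 0.0532]
eef_rot: [0.001, 0.761, 0.648, 0.002]
contact_force: [0.8, -0.3, 0.7]
width: 0.098
grasp_force: 31.5
```

Request:
play_rows(plan=[0,0,0,0,0,0,1,0,0,0,0,0,0,1])

```text
t: 5.22
position: [0.5417, 0.0541, 0.0531]
eef_rot: [0.001, 0.761, 0.648, 0.002]
contact_force: [1.4, 0.4, 3.5]
width: 0.102
grasp_force: 31.8
```

```bash
python3 -c "
from h import *
to(0,0,40,0)"
```

```text
t 5.22 shift mm [-0.1 -1.6 13.1]
lock-frame now [1.5 0.1] z 53.1 F [1.4 0.4 3.5] M [-0.001 -0.276  0.047] w 8.7 gf 31.8 q [-0.06  0.32  1.75  0.    1.07  0.1 ]
turn [ 0.0043 -0.0005 -0.    ]
```

The bar is now gripped (width 8.7 mm, 32 N). The grip height matches dial_grip: grasp point at 72 mm. Next I turn clockwise, click by click.

Request:
play_rows(plan=[0,0,0,0,0,0,1,0,0,0,0,0,0,1], force=60)

```text
t: 5.38
position: [0.5418, 0.0542, 0.0532]
eef_rot: [0.001, 0.761, 0.648, 0.002]
contact_force: [1.0, 0.7, 5.9]
width: 0.083
grasp_force: 59.1
```

Request:
play_rows(plan=[0,0,0,0,0,0.1047,1,0,0,0,0,0,0.1047,1,0,0,0,0,0,0.1047,1,0,0,0,0,0,0.1047,1,0,0,0,0,0,0.1047,1])

```text
t: 5.8
position: [0.5417, 0.0541, 0.0531]
eef_rot: [0.001, 0.904, 0.427, 0.002]
contact_force: [0.4, -0.4, 5.7]
width: 0.08
grasp_force: 59.1
```

```bash
python3 -c "
from h import *
to(0,0,53,-30)"
```

```text
t 5.8 shift mm [-0.8 -1.3  0.1]
lock-frame now [1.5 0. ] z 53.1 F [ 0.4 -0.4  5.7] M [ 0.008 -0.242 -0.048] w 6.8 gf 59.1 q [-0.06  0.32  1.75 -0.    1.07  0.63]
turn [ 0.0033 -0.0024 -0.0052]
```

Request:
play_rows(plan=[0,0,0,0,0,0,1,0,0,0,0,0,0.1047,1,0,0,0,0,0,0.1047,1,0,0,0,0,0,0.1047,1,0,0,0,0,0,0.1047,1])

```text
t: 6.22
position: [0.5417, 0.0541, 0.0532]
eef_rot: [0.001, 0.973, 0.23, 0.002]
contact_force: [0.5, -0.9, 6.8]
width: 0.082
grasp_force: 59.2
```

Request:
play_rows(plan=[0,0,0,0,0,0.1047,1,0,0,0,0,0,0,1,0,0,0,0,0,0.1047,1,0,0,0,0,0,0.1047,1,0,0,0,0,0,0.1047,1])

```text
t: 6.63
position: [0.5416, 0.054, 0.0532]
eef_rot: [0.0, 1.0, 0.022, 0.002]
contact_force: [1.0, -0.4, 6.9]
width: 0.086
grasp_force: 59.2
```

Request:
play_rows(plan=[0,0,0,0,0,0.1047,1,0,0,0,0,0,0.1047,1,0,0,0,0,0,0,1,0,0,0,0,0,0,1])

```text
t: 6.97
position: [0.5415, 0.054, 0.0532]
eef_rot: [0.0, 0.997, -0.08, 0.002]
contact_force: [0.9, 0.7, 6.3]
width: 0.085
grasp_force: 59.2
```

```bash
python3 -c "
from h import *
to(0,0,53,-90)"
```

```text
t 6.97 shift mm [-1.4 -0.1  0.2]
lock-frame now [ 1.4 -0.1] z 53.2 F [0.9 0.7 6.3] M [-0.081 -0.101 -0.097] w 7.3 gf 59.2 q [-0.06  0.32  1.75 -0.    1.07  1.67]
turn [-0.0003 -0.0038 -0.0004]
```

The turn is done. Now I release, rise, and hook the closed fingers inside the shackle. The shackle opening will itself test the dial notch.

Request:
play_rows(plan=[0,0,0,0,0,0,0.8,0,0,0,0,0,0,0.7,0,0,-0.02,0,0,0,0.7,0,0,-0.03,0,0,0,0.8,0,0,-0.01,0,0,0,1])

```text
t: 7.38
position: [0.5412, 0.0542, 0.114]
eef_rot: [-0.0, 0.997, -0.08, 0.002]
contact_force: [1.8, 0.1, 1.1]
width: 0.072
grasp_force: 0.0
```

Request:
play_rows(plan=[-0.026,0,0,0,0,0,1,-0.025,0,0,0,0,0,1,0,0,0,0,0,0,1,0,0,0,0,0,0,1])

```text
t: 7.72
position: [0.4876, 0.0626, 0.1103]
eef_rot: [0.0, 0.997, -0.08, -0.001]
contact_force: [0.6, 0.3, -0.1]
width: 0.0
grasp_force: 0.0
```

```bash
sed -i 's/^P=.*/P=np.array([.5402,.0543])+R(-.16)@[.0013,0];A=-.16/' h.py
python3 - <<'E'
from h import *
import cv2
to(-51,0,10,-90)
im=ctrl.read_camera("scene")[:,:,::-1]; cv2.imwrite("pics/scene3.png",im)
cv2.imwrite("pics/v4.png",cv2.resize(im[195:295,300:400],(700,700),interpolation=cv2.INTER_CUBIC)[:600])
E
```

```text
t 7.72 shift mm [  3.8  -0.2 100.3]
lock-frame now [-54.6  -0.2] z 110.3 F [ 0.6  0.3 -0.1] M [-0.016 -0.016 -0.048] w 0.0 gf 0.0 q [-0.05  0.14  1.84 -0.    1.17  1.68]
turn [0.0003 0.0019 0.0008]
```

View pics/v4.png

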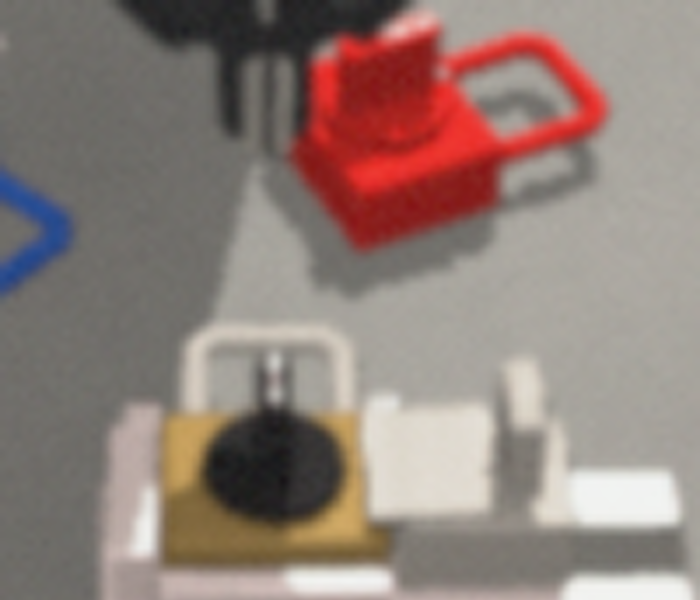

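The dial bar now lies along the lock's x with its light rib towards the shackle, at crop (273,370), so the dial is in the notch. Descending into the shackle gap.

Request:
play_rows(plan=[0.0035,0,0.025,0,0,0,1,0,0,0.025,0,0,0,1,0,0,0.015,0,0,0,1,0,0,0.005,0,0,0,1,0,0,0,0,0,0,1])

```text
t: 8.18
position: [0.4921, 0.0616, 0.0396]
eef_rot: [0.0, 0.997, -0.08, -0.002]
contact_force: [0.0, 0.5, 0.5]
width: -0.003
grasp_force: 0.0
```

Request:
play_rows(plan=[0,0,0.008,0,0,0,1,0,0,0.008,0,0,0,1,0,0,0,0,0,0,1])

```text
t: 8.43
position: [0.4925, 0.0617, 0.0245]
eef_rot: [0.0, 0.997, -0.08, -0.001]
contact_force: [-0.3, -0.0, -0.1]
width: 0.001
grasp_force: 0.0
```

Request:
play_rows(plan=[0,0,0.007,0,0,0,1,0,0,0.006,0,0,0,1,0,0,0,0,0,0,1,0,0,0,0,0,0,1])

```text
t: 8.77
position: [0.4924, 0.0618, 0.0119]
eef_rot: [0.0, 0.997, -0.08, -0.0]
contact_force: [-0.2, 0.5, 0.5]
width: -0.003
grasp_force: 0.0
```

```bash
python3 -c "
from h import *
to(-51,0,10,-90)"
```

```text
t 8.77 shift mm [-1.3 -0.2  1.9]
lock-frame now [-49.7  -0.2] z 11.9 F [-0.2  0.5  0.5] M [0.03  0.025 0.026] w -0.3 gf 0.0 q [-0.05  0.3   1.88 -0.    0.96  1.68]
turn [0.0001 0.001  0.0004]
```

Request:
play_rows(plan=[0,0,0.004,0,0,0,1,-0.004,0,0,0,0,0,1,-0.004,0,0,0,0,0,1,-0.003,0,0,0,0,0,1,0,0,0,0,0,0,1])

```text
t: 9.18
position: [0.4818, 0.0636, 0.0085]
eef_rot: [0.0, 0.997, -0.08, 0.0]
contact_force: [0.5, -1.0, -0.1]
width: 0.0
grasp_force: 0.2
```

Request:
play_rows(plan=[-0.002,0,0,0,0,0,1,-0.002,0,0,0,0,0,1,-0.002,0,0,0,0,0,1,0,0,0,0,0,0,1])

```text
t: 9.52
position: [0.4761, 0.0646, 0.0086]
eef_rot: [-0.0, 0.997, -0.08, 0.0]
contact_force: [1.5, 0.8, 1.1]
width: -0.001
grasp_force: 0.9
```

```bash
python3 -c "
from h import *
to(-75,0,10,-90)"
```

```text
t 9.52 shift mm [-8.8 -0.1 -1.5]
lock-frame now [-66.2  -0.1] z 8.6 F [1.5 0.8 1.1] M [-0.005 -0.239 -0.007] w -0.1 gf 0.9 q [-0.05  0.28  1.92  0.    0.94  1.68]
turn [-0.0002 -0.0005  0.0003]
```

The drag is about 2 N while moving, so the shackle is sliding. Continuing towards the end stop.

Request:
play_rows(plan=[-0.002,0,0,0,0,0,1,-0.002,0,0,0,0,0,1,-0.002,0,0,0,0,0,1,-0.001,0,0,0,0,0,1,0,0,0,0,0,0,1])

```text
t: 9.93
position: [0.4687, 0.0657, 0.0082]
eef_rot: [-0.0, 0.997, -0.08, -0.0]
contact_force: [2.1, 0.2, 1.8]
width: 0.003
grasp_force: 0.9
```

Request:
play_rows(plan=[-0.001,0,0,0,0,0,1,0,0,0,0,0,0,1])

```text
t: 10.1
position: [0.468, 0.0657, 0.0082]
eef_rot: [0.0, 0.997, -0.08, -0.0]
contact_force: [2.2, 1.1, 0.9]
width: 0.002
grasp_force: 1.0
```

Request:
play_rows(plan=[-0.001,0,0,0,0,0,1,0,0,0,0,0,0,1])

```text
t: 10.27
position: [0.467, 0.0659, 0.0082]
eef_rot: [0.0, 0.997, -0.08, -0.0]
contact_force: [1.9, -0.4, 0.7]
width: -0.002
grasp_force: 1.0
```

```bash
python3 -c "
from h import *
to(-75,0,10,-90)"
```

```text
t 10.27 shift mm [ 0.4 -0.2 -1.8]
lock-frame now [-75.4  -0.2] z 8.2 F [ 1.9 -0.4  0.7] M [ 0.034 -0.338 -0.008] w -0.2 gf 1.0 q [-0.04  0.26  1.95 -0.    0.93  1.69]
turn [0.     0.0002 0.0003]
```

Request:
play_rows(plan=[-0.0015,0,0,0,0,0,1,0,0,0,0,0,0,1])

```text
t: 10.43
position: [0.4662, 0.0661, 0.0085]
eef_rot: [0.0, 0.997, -0.08, 0.001]
contact_force: [3.4, -0.8, 1.6]
width: 0.0
grasp_force: 1.5
```

Request:
play_rows(plan=[-0.001,0,0,0,0,0,1,0,0,0,0,0,0,1])

```text
t: 10.6
position: [0.4661, 0.0662, 0.0088]
eef_rot: [-0.0, 0.997, -0.08, 0.001]
contact_force: [5.0, -0.1, 0.2]
width: -0.001
grasp_force: 2.3
```

Request:
play_rows(plan=[-0.001,0,0,0,0,0,1,0,0,0,0,0,0,1])

```text
t: 10.77
position: [0.4659, 0.0665, 0.0089]
eef_rot: [-0.0, 0.997, -0.08, 0.002]
contact_force: [6.7, -0.3, -1.4]
width: 0.002
grasp_force: 2.6
```

It has hit the end stop: the force is rising with no more travel. I'll back off, rise, and go to the inner side of the jaw post.

Request:
play_rows(plan=[0.006,0,0,0,0,0,1,0,0,-0.03,0,0,0,1,0,0,-0.035,0,0,0,1,0,0,-0.035,0,0,0,1,0,0,-0.005,0,0,0,1])

```text
t: 11.18
position: [0.4724, 0.0655, 0.1183]
eef_rot: [-0.0, 0.997, -0.08, 0.003]
contact_force: [1.1, -0.5, 0.6]
width: -0.002
grasp_force: 0.0
```

Request:
play_rows(plan=[0.024,-0.015,0,0,0,0,1,0.024,-0.015,0,0,0,0,1,0.024,-0.015,0,0,0,0,1,0,0,0,0,0,0,1,0,0,0,0,0,0,1])

```text
t: 11.6
position: [0.5468, 0.0988, 0.1116]
eef_rot: [0.0, 0.997, -0.079, -0.002]
contact_force: [-0.2, -0.1, -0.2]
width: 0.001
grasp_force: 0.0
```

```bash
python3 -c "
from h import *
to(0,45,44,-90)"
```

```text
t 11.6 shift mm [ 2.2 -0.1 67.6]
lock-frame now [-1.9 44.9] z 111.6 F [-0.2 -0.1 -0.2] M [0.005 0.003 0.03 ] w 0.1 gf 0.0 q [ 0.02  0.27  1.68 -0.    1.2   1.75]
turn [0.001  0.0048 0.0012]
```

Request:
play_rows(plan=[0.002,0,0.025,0,0,0,1,0,0,0.025,0,0,0,1,0,0,0.01,0,0,0,1,0,0,0.006,0,0,0,1,0,0,0,0,0,0,1])

```text
t: 12.02
position: [0.5472, 0.0979, 0.0454]
eef_rot: [0.0, 0.997, -0.08, -0.003]
contact_force: [0.5, 0.1, -0.3]
width: 0.003
grasp_force: 0.0
```

Request:
play_rows(plan=[0,-0.004,0,0,0,0,1,0,-0.004,0,0,0,0,1,0,-0.004,0,0,0,0,1,0,-0.004,0,0,0,0,1,0,0,0,0,0,0,1])

```text
t: 12.43
position: [0.5537, 0.1145, 0.0486]
eef_rot: [-0.0, 0.997, -0.079, 0.001]
contact_force: [0.0, -2.3, 2.2]
width: -0.002
grasp_force: 1.1
```

```bash
python3 -c "
from h import *
to(0,78,44,-90)"
```

```text
t 12.43 shift mm [ -2.5 -16.4   4.6]
lock-frame now [ 2.5 61.6] z 48.6 F [ 0.  -2.3  2.2] M [-0.249 -0.031 -0.035] w -0.2 gf 1.1 q [ 0.05  0.36  1.7  -0.    1.08  1.78]
turn [-0.0003 -0.0028  0.0011]
```

Request:
play_rows(plan=[0,-0.004,0,0,0,0,1,0,-0.004,0,0,0,0,1,0,-0.004,0,0,0,0,1,0,-0.002,0,0,0,0,1,0,0,0,0,0,0,1])

```text
t: 12.85
position: [0.5553, 0.1285, 0.0477]
eef_rot: [-0.0, 0.997, -0.08, 0.001]
contact_force: [0.6, -1.0, 1.7]
width: 0.001
grasp_force: 1.2
```

Request:
play_rows(plan=[0,-0.002,0,0,0,0,1,0,-0.001,0,0,0,0,1,0,0,0,0,0,0,1])

```text
t: 13.1
position: [0.5544, 0.1309, 0.0466]
eef_rot: [0.0, 0.997, -0.08, -0.001]
contact_force: [-0.1, -1.3, 1.2]
width: 0.003
grasp_force: 1.1
```

```bash
python3 -c "
from h import *
to(0,78,44,-90)"
```

```text
t 13.1 shift mm [-0.5 -0.1  2.6]
lock-frame now [ 0.5 77.9] z 46.6 F [-0.1 -1.3  1.2] M [-0.324 -0.048 -0.008] w 0.3 gf 1.1 q [0.08 0.38 1.68 0.   1.08 1.81]
turn [0.0002 0.0015 0.0004]
```

The jaw is at least 20 mm back. Back off, rise, and return over the dial.

Request:
play_rows(plan=[0,0.005,0,0,0,0,1,0,0,-0.03,0,0,0,1,0,0,-0.035,0,0,0,0.5,0,0.025,0,0,0,0,0.5,0,0.025,0,0,0,0,0.5])

```text
t: 13.52
position: [0.548, 0.0774, 0.1147]
eef_rot: [-0.001, 0.997, -0.078, 0.002]
contact_force: [0.5, 0.1, -0.3]
width: 0.42
grasp_force: 0.0
```

Request:
play_rows(plan=[0,0.023,0,0,0,0,0.5,0,0,0,0,0,0,0.5,0,0,0,0,0,0,0.5,0,0,0,0,0,0,0.5])

```text
t: 13.85
position: [0.5421, 0.0543, 0.1117]
eef_rot: [-0.001, 0.997, -0.08, -0.001]
contact_force: [1.3, 0.7, -0.0]
width: 0.497
grasp_force: 0.0
```

```bash
python3 -c "
from h import *
to(0,0,47,-90)"
```

```text
t 13.85 shift mm [-0.5  0.4 64.7]
lock-frame now [0.6 0.3] z 111.7 F [ 1.3  0.7 -0. ] M [ 0.004  0.019 -0.024] w 42.2 gf 0.0 q [-0.06  0.24  1.71  0.    1.19  1.67]
turn [-0.0011  0.0015 -0.0002]
```

Request:
play_rows(plan=[-0.001,0,0.025,0,0,0,0.5,0,0,0.025,0,0,0,0.5,0,0,0.01,0,0,0,0.5,0,0,0.004,0,0,0,0.5,0,0,0,0,0,0,0.6], force=70)

```text
t: 14.27
position: [0.5406, 0.0547, 0.047]
eef_rot: [-0.0, 0.997, -0.079, -0.002]
contact_force: [0.1, -0.1, 0.3]
width: 0.406
grasp_force: 0.0
```

Request:
play_rows(plan=[0,0,0,0,0,0,0.8,0,0,0,0,0,0,1,0,0,0,0,0,0,1,0,0,0,0,0,0,1,0,0,0,0,0,0,1])

```text
t: 14.68
position: [0.5435, 0.0539, 0.0499]
eef_rot: [-0.0, 0.997, -0.08, 0.002]
contact_force: [1.5, 1.1, 2.5]
width: 0.082
grasp_force: 71.6
```

```bash
python3 -c "
from h import *
to(0,0,47,-90)"
```

```text
t 14.68 shift mm [-2.1  0.2  2.9]
lock-frame now [2.  0.2] z 49.9 F [1.5 1.1 2.5] M [ 0.112 -0.207 -0.024] w 7.0 gf 71.6 q [-0.06  0.33  1.75  0.    1.06  1.67]
turn [-0.0007 -0.0038  0.0001]
```

Request:
play_rows(plan=[0,0,-0.002,0,0,0,1,0,0,-0.003,0,0,0,1,0,0,-0.005,0,0,0,1,0,0,-0.005,0,0,0,1,0,0,0,0,0,0,1])

```text
t: 15.1
position: [0.5421, 0.0539, 0.0641]
eef_rot: [-0.0, 0.997, -0.08, 0.0]
contact_force: [3.3, -0.0, -3.6]
width: 0.085
grasp_force: 70.6
```

```bash
python3 -c "
from h import *
to(0,0,47,-90)"
```

```text
t 15.1 shift mm [-0.7 -0.1 17.1]
lock-frame now [ 0.6 -0.1] z 64.1 F [ 3.3 -0.  -3.6] M [-0.062 -0.638 -0.137] w 7.2 gf 70.6 q [-0.06  0.3   1.74  0.    1.1   1.67]
turn [-0.0001 -0.0007  0.0002]
```

Request:
play_rows(plan=[0.001,0,-0.003,0,0,0,1,0,0,-0.006,0,0,0,1,0,0,-0.008,0,0,0,1,0,0,-0.008,0,0,0,1,0,0,0,0,0,0,1])

```text
t: 15.52
position: [0.5434, 0.0537, 0.0904]
eef_rot: [0.0, 0.997, -0.08, 0.001]
contact_force: [1.0, 0.3, -5.2]
width: 0.083
grasp_force: 70.5
```

Request:
play_rows(plan=[0,0,-0.015,0,0,0,1,0,0,-0.02,0,0,0,1,0,0,-0.025,0,0,0,1,0,0,-0.025,0,0,0,1,0,0,-0.025,0,0,0,1])

```text
t: 15.93
position: [0.5414, 0.0538, 0.199]
eef_rot: [0.0, 0.997, -0.08, -0.001]
contact_force: [-0.9, -0.2, -5.1]
width: 0.085
grasp_force: 70.5
```

Request:
play_rows(plan=[0,0,-0.025,0,0,0,1,0,0,-0.02,0,0,0,1,0,0,-0.01,0,0,0,1,0,0,0,0,0,0,1,0,0,0,0,0,0,1])

```text
t: 16.35
position: [0.5422, 0.0538, 0.2529]
eef_rot: [0.0, 0.997, -0.08, -0.0]
contact_force: [-0.2, -0.1, -5.8]
width: 0.085
grasp_force: 70.5
```

Request:
play_rows(plan=[0,0,0,0,0,0,1,0,0,0,0,0,0,1,0,0,0,0,0,0,1,0,0,0,0,0,0,1,0,0,0,0,0,0,1])

```text
t: 16.77
position: [0.5424, 0.0538, 0.2524]
eef_rot: [-0.0, 0.997, -0.08, -0.001]
contact_force: [-0.6, 0.2, -4.7]
width: 0.087
grasp_force: 70.5
```

Run:
```python
from h import *
import cv2
to(0,0,47,-90)
print(proj("scene",[[.54,.054,.26]]))
im=ctrl.read_camera("scene")[:,:,::-1]; cv2.imwrite("pics/scene5.png",im)
cv2.imwrite("pics/v5.png",cv2.resize(im[120:280,260:420],(600,600),interpolation=cv2.INTER_CUBIC))
```

```text
t 16.77 shift mm [-6.000e-01 -2.000e-01  2.054e+02]
lock-frame now [ 0.9 -0.2] z 252.4 F [-0.6  0.2 -4.7] M [-0.001 -0.061 -0.008] w 7.4 gf 70.5 q [-0.06  0.11  1.56  0.    1.48  1.67]
turn [0.0001 0.0015 0.0003]
[[339.73475328 181.10796017]]
```

View pics/v5.png

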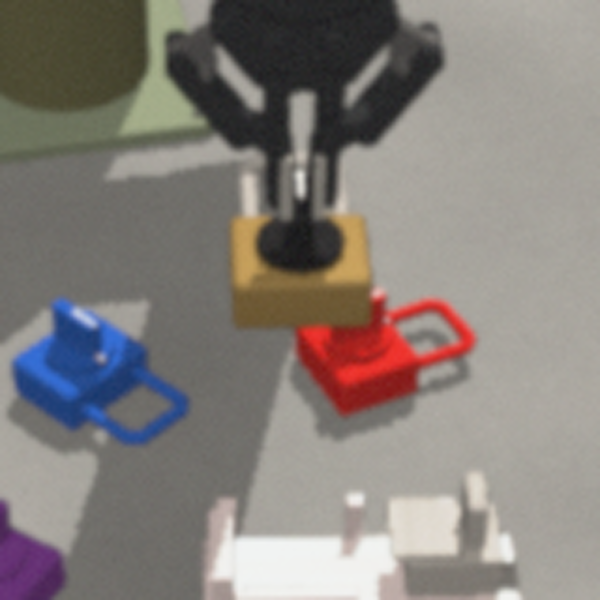

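The lock hangs level, dial up, body at crop (300,270) and shackle legs drawn out behind it. The load is 4.7 N with almost no moment, and the lock has been raised about 200 mm. I'm handing it in.

```bash
python3 -c "
from plant import ctrl
print(ctrl.finish_job())"
```

```text
the job is handed in; nothing more can be done
None
```

The job is handed in at about 17 s: the dial is at its opening notch, the shackle was pulled to its stop, the jaw slid back, and the lock is held level about 22 cm above the bench. I saw no contact with the bystanders, and no verdict came back.

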